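# Nest the stylus pots on the measuring table

### The arm

A 6-joint arm with a two-finger parallel gripper is mounted at the origin on the work surface. World frame = base frame: x ahead of the robot, y to its left, z up, the work surface at z = 0. Lengths are in m, angles in rad, forces in N, time in s.
With the tool pointing down it reaches from about 0.375 to 0.9 m from the base axis. Payload 3.1 kg.
Tool frame: the origin (TCP) lies on the centre line of the jaws, within the pads' length; the fingertips stand 22 mm ahead of it and the grasp point (between the pads) lies 3 mm ahead of it; z points along the fingers, x is the direction in which the jaws open and shut, and the axes are right-handed (so a half turn about z gives the same grasp; the last joint's range is limited). The gripper opens to 87 mm and grips with 3 to 60 N. Pads are 19 mm wide; open, the fingers measure 117 mm over their backs; the gripper's body (75 mm by 190 mm) begins 51 mm behind the grasp point.
Start: joints at [-1.353, 0.527, 1.433, -0, 1.181, -0.178], TCP at [0.242, -0.576, 0.245] pointing down, gripper open.
Joint ranges: [-3.08, 3.08], [-0.75, 2.2], [0.22, 2.44], [-1.43, 4.57], [0, 2.65], [-2.85, 2.85]. Speed limits (rad/s): [2.79, 2.79, 3.14, 3.14, 3.14, 3.14].

### API

Orientations are given as a unit quaternion [x, y, z, w].
In Python, from rig import robot, camera, order gives the robot as it stands.
- The arm moves only by the shell command python3 -m pendant 'ROWS' [OPENING] [FORCE]. ROWS is JSON, a list of rows, each a list of 2 entries, a list of its own where there are three numbers: the shift along the tool's x, y, z in mm, then the turn about the tool's z in degrees. A call has 1 to 8 rows; each row shifts and turns the commanded pose from where the row before left it, along the tool's axes as they then stand; what a row does not reach is not made up. A row lasts 1/8 s, in which the tool goes at most 62.5 mm and 10.7 degrees, less where a joint would pass 70% of its speed; a pose out of reach is approached as far as the arm can. A call with a gripper value outside its range is refused whole. OPENING is the finger opening in mm, from 0 to 87, set as the call begins (- or left out, the last holds). The fingers move at their own pace and stop on an object; FORCE is the grip in N (left out, the last holds). Time passes only in rows, so rows that do not move let the fingers close. It gives the time, the measured TCP pose, the force and the opening at its end, in the units of the state.
- robot.get_obs(): the state, without advancing time (a new reading comes with each control period).
- camera(name): name is "side" or "top"; returns a dict with "pixels" (400x640x3 uint8, blue, green, red), "mtx" (3x3 intrinsics, pixels), "k1" (the pictures are not rectified: a ray, as slopes to the right and down, at radius r is drawn at 1 + k1 r^2 times it, then the intrinsics apply), "R" (3x3) and "t" (3): a world point X has camera coordinates R X + t. Camera axes: x right, y down, z forward; pixel columns grow to the right and rows downward; lengths in m; the calibration is good to about 2 mm. A picture is of the moment at which its call begins. There is no depth.
- order.hand_in(): hands the job in, once; it reports no verdict.
The state is a dict: "time": time; "q": joint angles; "joint_velocities": joint speeds; "joint_torque": joint torques, N m; "position": TCP position; "tool_rot": TCP orientation; "ft_force": force on the tool from outside, world axes, zero at the start; "moment": the same for the moment, N m; "grip_width": finger opening in m.
Only numpy, scipy, OpenCV 4.12 (cv2) and the standard library are available. Lean on these libraries where they do the work, as an engineer would, in place of code of your own. Each camera call takes 0.05 s, during which the arm holds its last target. There are 200 camera calls.

### The job

Clear the granite by nesting the three round stylus pots: the blue pot inside the wide aluminium one, and the slim orange pot inside the blue one, each standing upright and fully down on the floor of the pot around it. Leave the aluminium pot where it stands, lower the pots in rather than dropping them, and do not disturb the other things on the table.

Things in the scene. Friction and masses are not known exactly. Their poses are not given: they have to be found in the camera images.
- large: Wide low aluminium pot with one black band, loose, about 0.5 kg, standing upright. Round, tapered, open at the top, flat 5 mm floor, walls 4 mm thick. 40 mm high, outside diameter 76 mm at the foot and 90 mm at the rim, inside diameter about 68 mm at the floor and 82 mm at the mouth. Origin at the centre of its underside; z up its axis.
- medium_mid (a point): Centre of the blue plastic pot with two black bands, on its axis, half-way up (37.5 mm above its underside); z up its axis. Loose, about 0.18 kg, upright at the start. Round, tapered, open at the top, flat 5 mm floor, walls 4 mm thick. 75 mm high, outside diameter 52 mm at the foot and 62 mm at the rim, inside diameter about 44 mm at the floor and 54 mm at the mouth. Standing in the aluminium pot its rim is 40 mm above that pot's rim.
- small_mid (a point): Centre of the slim orange plastic pot with three black bands, on its axis, half-way up (55 mm above its underside); z up its axis. Loose, about 0.12 kg, upright at the start. Round, tapered, open at the top, flat 5 mm floor, walls 4 mm thick. 110 mm high, outside diameter 33 mm at the foot and 42 mm at the rim. Standing in the blue pot its rim is 40 mm above that pot's rim.
- slot_block: Bystander: bright steel slotted block, 70 x 44 x 25 mm high, loose. Origin at the centre of its underside, x along its length.
- driver: Bystander: screwdriver with a red handle, 180 mm long, 26 mm high, lying loose along its x (handle at -x). Origin underneath, at the middle of its length.
- ball_stand: Bystander: reference ball, white, 25 mm, on a grey stand with a foot of 72 mm diameter, 133 mm high in all, loose. Origin at the centre of its underside.
- angle_plate: Bystander: green-painted angle plate (an L in side view), 80 x 70 x 90 mm high, loose. Origin at the centre of its underside. Beyond it, out of the way (x above 0.7, and more than 0.25 to either side), stand a low wooden case and an aluminium-profile stand 220 mm high, both fixed.

How it is judged:
At the end, for the whole second after the job is handed in: The blue pot stands on the floor of the aluminium pot and the orange pot on the floor of the blue one (each within 4 mm of fully down, upright within 0.1 rad, axes within 14 and 12 mm), all at rest and released; the aluminium pot stands upright on the table within 40 mm of where it was (z of medium_mid in the frame of large between 0.036 and 0.0465 m and horizontal distance between medium_mid and large below 0.014 m and angle between each of medium_mid, small_mid, large's own z axis and vertical below 0.1 rad and z of small_mid in the frame of medium_mid between 0.016 and 0.0265 m and horizontal distance between small_mid and medium_mid below 0.012 m and height (world z) of large below 0.004 m and distance of large from where it was at the start of the episode below 0.04 m and linear speed of each of medium, small below 0.02 m/s); the robot touches nothing.
It fails at once if the blue pot is dropped: it falls freely, out of the fingers, faster than 0.8 m/s (from more than about 33 mm) (contact force between the fingers and medium below 0.1 N and contact force between medium and anything else below 0.1 N and linear speed of medium above 0.8 m/s).
It fails at once if the orange pot is dropped: it falls freely, out of the fingers, faster than 0.8 m/s (from more than about 33 mm) (contact force between the fingers and small below 0.1 N and contact force between small and anything else below 0.1 N and linear speed of small above 0.8 m/s).
It fails at once if the aluminium pot is pushed more than 60 mm away or tipped over (distance of large from where it was at the start of the episode above 0.06 m or angle between large's own z axis and vertical above 0.6 rad).
It fails at once if another thing on the table is disturbed (moved more than 30 mm; the screwdriver more than 40 mm) (distance of any of slot_block, ball_stand, angle_plate from where it was at the start of the episode above 0.03 m or distance of driver from where it was at the start of the episode above 0.04 m).
It also fails if it takes over 69 s, if anything falls off the work surface, if the arm or the gripper's body presses on something with over 40 N, if the wrist force passes 120 N, or if a joint passes its speed limit or range.

## Working session

There is one attempt and no reset: what is moved stays moved. The work goes in short steps, Python scripts to look and compute and a shell command to move; the robot and the scene stay as the last step left them, time stands still between calls to the robot, and variables do not carry over. Pictures are saved under pics/ and viewed, about 8 in all and at most 12, crops included, and the job is handed in when it is done.

```bash
ls; mkdir -p pics
python3 - <<'E'
from rig import robot,camera
import cv2,pickle
for n in("top","side"):
    c=camera(n);cv2.imwrite(f"pics/{n}0.png",c["pixels"]);pickle.dump(c,open(f"{n}0.pkl","wb"));print(n,c["mtx"],c["k1"],c["R"],c["t"])
print(robot.get_obs())
E
```

```text
pics
top [[434.69463805   0.         319.29399157]
 [  0.         434.69463805 198.86803584]
 [  0.           0.           1.        ]] -0.03894900154471686 [[ 0.00459008 -0.99979981  0.01947469]
 [-0.99324911 -0.00681564 -0.11580049]
 [ 0.11591004 -0.01881169 -0.99308156]] [0.00674592 0.56863651 0.8401934 ]
side [[394.43045      0.         319.29629502]
 [  0.         394.43045    199.00320176]
 [  0.           0.           1.        ]] 0.0008654553044423864 [[ 0.92805701 -0.37213378 -0.01505451]
 [-0.27236724 -0.65057205 -0.70892319]
 [ 0.25402023  0.66202149 -0.705125  ]] [-0.53217847  0.20964152  0.7777391 ]
{'time': 0.1, 'q': array([-1.35249700e+00,  5.28375023e-01,  1.43379786e+00, -2.35414121e-05,
        1.18139007e+00, -1.78488341e-01]), 'joint_velocities': array([ 0.00097478, -0.00112491, -0.00332417, -0.00047629,  0.0017828 ,
        0.00015681]), 'joint_torque': array([ 7.60927423e-05, -4.40986347e+01, -1.77149087e+01,  6.34053396e-02,
        5.34306793e-02, -4.60254444e-05]), 'position': array([ 0.24142588, -0.57580713,  0.24366079]), 'tool_rot': array([ 8.32605699e-01, -5.53865309e-01, -7.17877504e-04, -6.74755912e-04]), 'ft_force': array([ 0.60571415, -0.81532219,  0.19914563]), 'moment': array([-0.03738976,  0.04367118, -0.02153524]), 'grip_width': 0.0870064078370043}
```

View pics/top0.png

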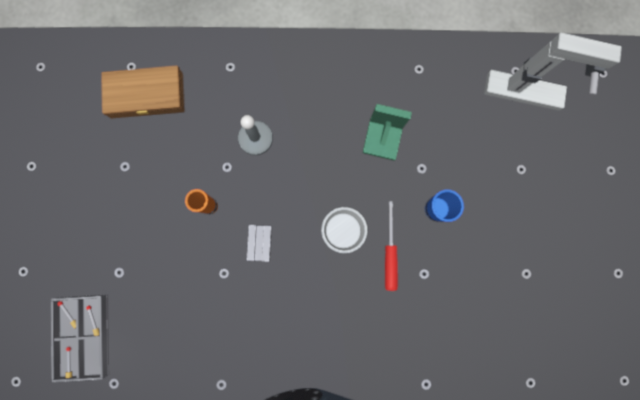

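View pics/side0.png

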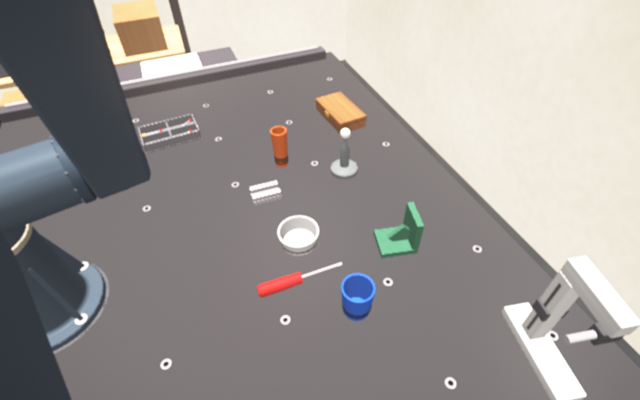

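The top view shows orange at (197,201), aluminium at (344,230), blue at (445,206), slot block at (259,243), ball stand at (255,137), driver at (391,245) and angle plate at (387,132). The side view shows the same layout. Next I'll fit each pot's position from its silhouette in both views.

```bash
cat > h.py <<'E'
import numpy as np,cv2
from scipy.optimize import least_squares
POT={'L':(.040,.038,.045),'M':(.075,.026,.031),'S':(.110,.0165,.021)}
def proj(c,X):
    X=np.atleast_2d(X)@c["R"].T+c["t"];s=X[:,:2]/X[:,2:]
    s=s*(1+c["k1"]*(s**2).sum(1,keepdims=True))
    return s@c["mtx"][:2,:2].T+c["mtx"][:2,2]
def outline(k,x,y,z=0):
    h,a,b=POT[k];t=np.linspace(0,2*np.pi,180,endpoint=False);C=np.c_[np.cos(t),np.sin(t)]
    return np.r_[np.c_[x+a*C[:,0],y+a*C[:,1],0*t+z],np.c_[x+b*C[:,0],y+b*C[:,1],0*t+h+z]]
def mask(k,im,win):
    hsv=cv2.cvtColor(im,cv2.COLOR_BGR2HSV);H,S,V=cv2.split(hsv)
    m={'L':(S<50)&(V>110),'M':(H>100)&(H<125)&(S>150)&(V>60),'S':(H<14)&(S>150)&(V>70)}[k].astype(np.uint8)
    w=np.zeros_like(m);u0,v0,u1,v1=win;w[v0:v1,u0:u1]=1;m&=w
    n,l,s,_=cv2.connectedComponentsWithStats(m);i=1+np.argmax(s[1:,4]);m=(l==i)
    v,u=np.nonzero(m);return np.array([u.min()-.5,v.min()-.5,u.max()+.5,v.max()+.5])
def bb(k,c,x,y,z=0):
    p=proj(c,outline(k,x,y,z));return np.r_[p.min(0),p.max(0)]
def fit(k,cams,wins,x0,z=0):
    m=[mask(k,c["pixels"],w) for c,w in zip(cams,wins)]
    f=lambda p:np.concatenate([bb(k,c,*p,z)-b for c,b in zip(cams,m)])
    r=least_squares(f,x0,loss='soft_l1');return r.x,f(r.x).round(1)
E
python3 - <<'E'
import pickle,cv2,numpy as np
from h import *
cs=[pickle.load(open(n+"0.pkl","rb")) for n in("top","side")]
W={'L':((310,195,380,265),(270,205,330,260)),'M':((415,180,475,235),(330,265,385,325)),'S':((175,180,225,225),(260,115,300,170))}
rows=[]
for k in'LMS':
    p,r=fit(k,cs,W[k],[.55,0]);print(k,p.round(4),r);rr=[]
    for c,w in zip(cs,W[k]):
        im=c["pixels"];u0,v0=w[:2];cr=cv2.resize(im[v0:v0+65,u0:u0+65],(260,260),interpolation=cv2.INTER_CUBIC)
        o=outline(k,*p)
        for part in(o[:180],o[180:]):
            q=((proj(c,part)-[u0,v0]+.5)*4).astype(int);cv2.polylines(cr,[q],True,(0,255,255),1)
        rr.append(cr)
    rows.append(np.vstack(rr))
cv2.imwrite("pics/fit.png",np.hstack(rows))
# others, table-plane via top
def inv(c,u,z):
    f=lambda p:(proj(c,[*p,z])[0]-u);return least_squares(f,[.5,0]).x.round(3)
for n,u,z in[('block',(259,243),.025),('stand',(255,138),.01),('ball',(247,122),.12),('plate',(384,140),0.02),('drvtip',(391,203),.01),('drvend',(391,290),.02)]:print(n,inv(cs[0],u,z))
E
```

```text
L [ 0.5071 -0.0386] [  1.6   1.4  -1.   -1.1   6.8  10.8 -11.5  -3.5]
M [ 0.5543 -0.2358] [-2.6 -0.9  0.7  0.1 -1.1 -0.6  0.4  5.7]
S [0.5564 0.2398] [-2.8 -2.1  1.7  1.2 -0.6 -0.6  0.4  8.6]
block [0.48 0.13]
stand [0.699 0.145]
ball [0.7   0.146]
plate [ 0.694 -0.124]
drvtip [ 0.564 -0.139]
drvend [ 0.387 -0.135]
```

View pics/fit.png

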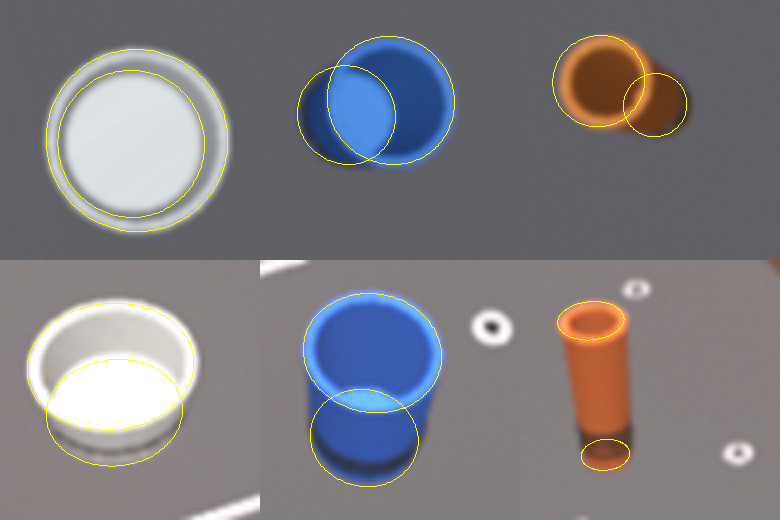

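The overlays agree with both views to about 1 px (about 2 mm), though the aluminium side mask was poor. I'll carry the blue pot first: TCP 62 mm at the grasp, so the fingertips clear the aluminium rim when it is nested.

```bash
cat > go.py <<'E'
import sys,numpy as np
from scipy.spatial.transform import Rotation as R
from rig import robot
o=robot.get_obs();g=np.array([float(a) for a in sys.argv[1:4]])
M=R.from_quat(o["tool_rot"]);print(((M.inv().apply(g-o["position"]))*1000).round(1),"pos",o["position"].round(4),"w",round(o["grip_width"],4),"F",o["ft_force"].round(1),"t",o["time"],"xaxis",M.apply([1,0,0]).round(3))
E
python3 go.py .5543 -.2358 .200
```

```text
[-192.6 -420.    44.2] pos [ 0.2414 -0.5758  0.2437] w 0.087 F [ 0.6 -0.8  0.2] t 0.1 xaxis [ 0.386 -0.922 -0.002]
```

```bash
python3 -m pendant '[[[-24,-52,0],0],[[-24,-52,0],0],[[-24,-52,0],0],[[-24,-52,0],0],[[-24,-52,0],0],[[-24,-52,0],0],[[-24,-52,20],0],[[-24,-56,24],0]]' 87 15; python3 -m pendant '[[[0,0,0],0],[[0,0,0],0],[[0,0,0],0]]'; python3 go.py .5543 -.2358 .062
python3 - <<'E'
from rig import camera
import cv2,numpy as np
from h import *
a,b=camera("top"),camera("side")
cv2.imwrite("pics/b1.png",np.hstack([cv2.resize(a["pixels"][130:270,380:520],(400,400)),cv2.resize(b["pixels"][190:330,280:420],(400,400))]))
E
```

```text
time: 1.1
position: [0.554, -0.2377, 0.2014]
tool_rot: [0.833, -0.554, 0.001, 0.0]
ft_force: [-0.1, -1.2, 0.2]
grip_width: 0.0872
time: 1.48
position: [0.5523, -0.2404, 0.2022]
tool_rot: [0.832, -0.555, 0.0, 0.0]
ft_force: [0.3, -0.4, 0.2]
grip_width: 0.0868
[ -3.6  -3.6 140.2] pos [ 0.5523 -0.2404  0.2022] w 0.0868 F [ 0.3 -0.4  0.2] t 1.475 xaxis [ 0.385 -0.923  0.001]
```

View pics/b1.png

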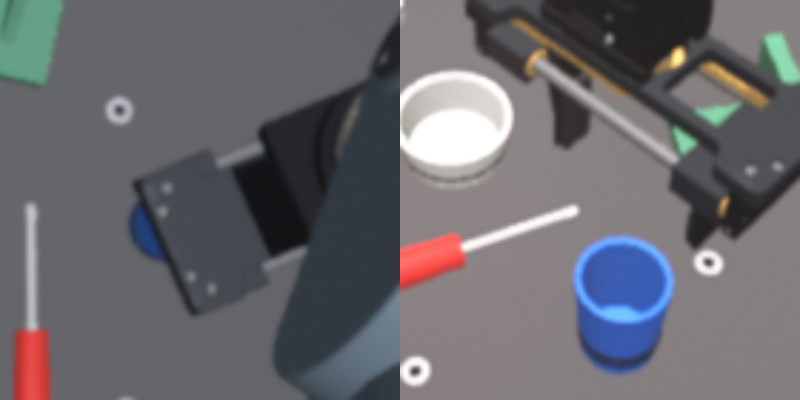

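The crop shows the gripper open over the blue pot and the pot undisturbed, with the fingers to either side of it. I'll correct by about 4 mm and descend in two stages.

```bash
python3 -m pendant '[[[-4,-4,20],0],[[0,0,25],0],[[0,0,25],0],[[0,0,0],0],[[0,0,0],0]]'; python3 go.py .5543 -.2358 .062
python3 - <<'E'
from rig import camera
import cv2,numpy as np
b=camera("side")
cv2.imwrite("pics/b2.png",cv2.resize(b["pixels"][190:340,270:470],(800,600)))
E
```

```text
time: 2.2
position: [0.5553, -0.2347, 0.1326]
tool_rot: [0.832, -0.554, 0.001, -0.0]
ft_force: [-0.7, 0.5, 0.8]
grip_width: 0.0867
[ 0.5  1.4 70.6] pos [ 0.5553 -0.2347  0.1326] w 0.0867 F [-0.7  0.5  0.8] t 2.2 xaxis [ 0.386 -0.923  0.001]
```

View pics/b2.png

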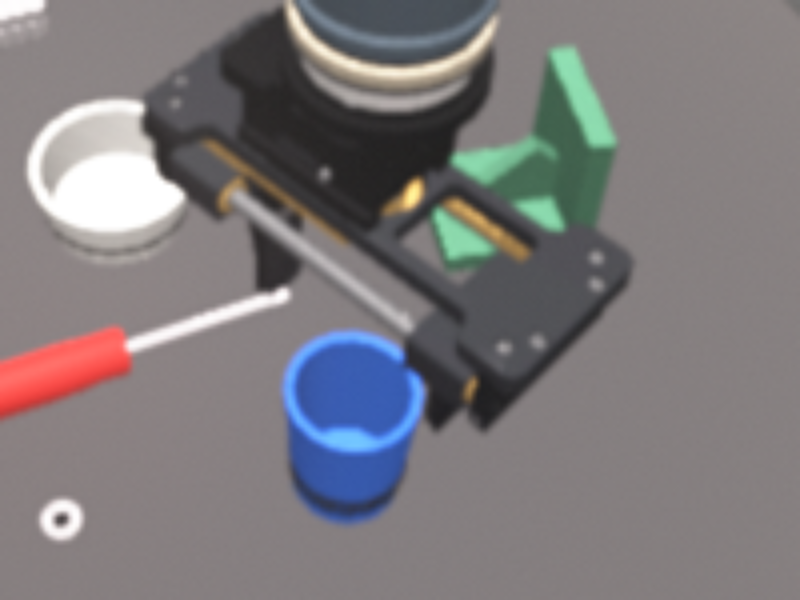

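The side view shows both fingers above the rim: left tip near (339,261), right tip near (381,296) in full-frame pixels. I'll check these against the projection.

Run:
```python
import pickle,numpy as np
from h import *
c=pickle.load(open("side0.pkl","rb"));p=np.array([.5553,-.2347,.1106]);x=np.array([.386,-.923,0])
for s in(-1,1):print(proj(c,[p+s*.0435*x,p+s*.0585*x]))
```

```text
[[340.65376999 260.93826421]
 [334.62097295 256.17545988]]
[[378.4070892  290.74462573]
 [385.43648168 296.29448076]]
```

Consistent. Descend and grip.

```bash
python3 -m pendant '[[[0,1,20],0],[[0,0,20],0],[[0,0,20],0],[[0,0,10],0],[[0,0,0],0],[[0,0,0],0]]' && python3 go.py .5543 -.2358 .062; python3 -m pendant '[[[0,0,0],0],[[0,0,0],0],[[0,0,0],0],[[0,0,0],0],[[0,0,0],0],[[0,0,0],0]]' 40 15;  python3 go.py .5543 -.2358 .062
```

```text
time: 3.0
position: [0.5547, -0.2346, 0.0626]
tool_rot: [0.833, -0.554, 0.001, -0.0]
ft_force: [0.9, -0.5, 0.2]
grip_width: 0.0871
[1.  0.8 0.6] pos [ 0.5547 -0.2346  0.0626] w 0.0871 F [ 0.9 -0.5  0.2] t 3.0 xaxis [ 0.386 -0.922  0.002]
time: 3.75
position: [0.5543, -0.2344, 0.0618]
tool_rot: [0.833, -0.554, 0.0, 0.0]
ft_force: [0.7, -1.3, 1.5]
grip_width: 0.0607
[ 1.3  0.5 -0.2] pos [ 0.5543 -0.2344  0.0618] w 0.0607 F [ 0.7 -1.3  1.5] t 3.75 xaxis [ 0.386 -0.922  0.001]
```

```bash
python3 -m pendant '[[[0,0,-5],0],[[0,0,-15],0],[[0,0,-20],0],[[0,0,-20],0],[[0,0,-20],0],[[0,0,-10],0],[[0,0,0],0],[[0,0,0],0]]' - 20;  python3 go.py .5071 -.0386 .152
```

```text
time: 4.75
position: [0.5535, -0.2338, 0.1511]
tool_rot: [0.833, -0.554, -0.001, -0.0]
ft_force: [-0.1, -0.2, -2.8]
grip_width: 0.0604
[-198.   -32.7   -0.7] pos [ 0.5535 -0.2338  0.1511] w 0.0604 F [-0.1 -0.2 -2.8] t 4.75 xaxis [ 0.386 -0.922 -0.001]
```

```bash
python3 -m pendant '[[[-15,-3,0],0],[[-30,-5,0],0],[[-35,-6,0],0],[[-35,-6,0],0],[[-35,-6,0],0],[[-30,-4,0],0],[[-18,-3,0],0],[[0,0,0],0]]';python3 -m pendant '[[[0,0,0],0],[[0,0,0],0]]';  python3 go.py .5071 -.0386 .072
python3 - <<'E'
from rig import camera
import cv2,numpy as np,pickle
from h import *
b=camera("side");pickle.dump(b,open("side1.pkl","wb"))
u0,v0=220,130
cr=cv2.resize(b["pixels"][v0:v0+150,u0:u0+200],(800,600))
for o in(outline('L',.5071,-.0386),outline('M',.5071,-.0386,.090)):
  for part in(o[:180],o[180:]):cv2.polylines(cr,[((proj(b,part)-[u0,v0]+.5)*4).astype(int)],True,(0,255,255),1)
cv2.imwrite("pics/b3.png",cr)
E
```

```text
time: 5.75
position: [0.5072, -0.0375, 0.1514]
tool_rot: [0.833, -0.553, -0.001, 0.0]
ft_force: [-0.1, -0.1, -1.4]
grip_width: 0.0602
time: 6.0
position: [0.5086, -0.0399, 0.1517]
tool_rot: [0.832, -0.554, 0.0, -0.0]
ft_force: [0.2, -0.5, -2.2]
grip_width: 0.0603
[-1.8  0.9 79.7] pos [ 0.5086 -0.0399  0.1517] w 0.0603 F [ 0.2 -0.5 -2.2] t 6.0 xaxis [ 0.385 -0.923  0.001]
```

View pics/b3.png

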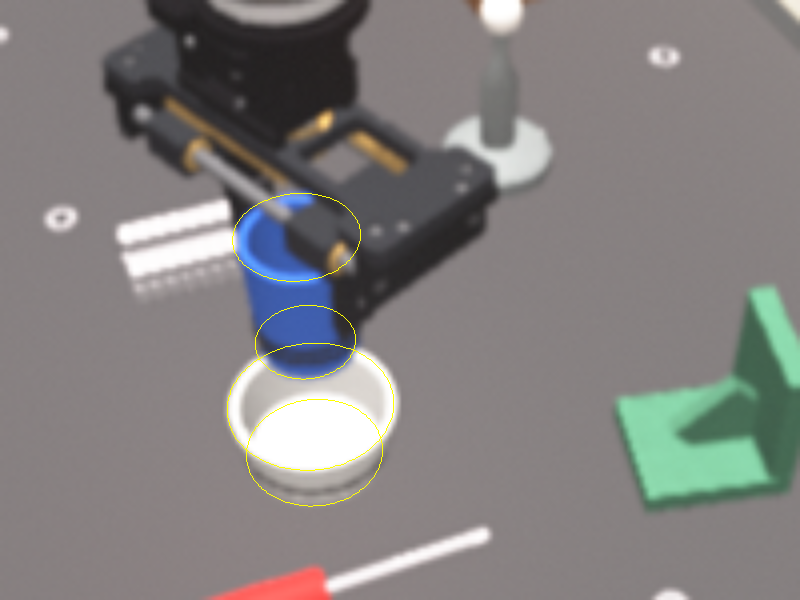

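The blue pot's outline lies within 1–2 px of the predicted one, directly above the aluminium pot, whose outline also matches. Lowering.

```bash
python3 -m pendant '[[[-1,0,10],0],[[0,0,20],0],[[0,0,20],0],[[0,0,15],0],[[0,0,10],0],[[0,0,3],0],[[0,0,0],0],[[0,0,0],0]]';  python3 go.py .5071 -.0386 .067;python3 -m pendant '[[[0,0,2],0],[[0,0,2],0],[[0,0,1],0],[[0,0,0],0]]'; python3 go.py .5071 -.0386 .067
```

```text
time: 7.05
position: [0.508, -0.038, 0.0741]
tool_rot: [0.833, -0.554, 0.001, -0.0]
ft_force: [-0.2, 0.1, -2.3]
grip_width: 0.0598
[0.3 1.1 7.1] pos [ 0.508  -0.038   0.0741] w 0.0598 F [-0.2  0.1 -2.3] t 7.05 xaxis [ 0.387 -0.922  0.001]
time: 7.55
position: [0.5075, -0.0378, 0.0685]
tool_rot: [0.833, -0.554, -0.0, 0.0]
ft_force: [-0.3, -0.2, -2.0]
grip_width: 0.0606
[0.6 0.6 1.5] pos [ 0.5075 -0.0378  0.0685] w 0.0606 F [-0.3 -0.2 -2. ] t 7.55 xaxis [ 0.387 -0.922 -0.   ]
```

```bash
for i in 1 2; do :; done; python3 -m pendant '[[[0,0,1],0],[[0,0,0.5],0],[[0,0,0],0]]'; python3 -m pendant '[[[0,0,1],0],[[0,0,0],0],[[0,0,0],0]]'
```

```text
time: 7.92
position: [0.5075, -0.0379, 0.0671]
tool_rot: [0.833, -0.554, -0.0, 0.0]
ft_force: [0.4, 0.4, -1.2]
grip_width: 0.0602
time: 8.3
position: [0.5077, -0.038, 0.0667]
tool_rot: [0.833, -0.554, 0.0, -0.0]
ft_force: [-1.0, 0.3, 5.0]
grip_width: 0.0602
```

Contact at 66.7 mm: on the floor, as computed. Release and rise.

```bash
python3 -m pendant '[[[0,0,0],0],[[0,0,0],0],[[0,0,0],0],[[0,0,0],0]]' 87; python3 -m pendant '[[[0,0,-10],0],[[0,0,-20],0],[[0,0,-30],0],[[0,0,-40],0],[[0,0,-40],0],[[0,0,-35],0],[[0,0,0],0],[[0,0,0],0]]'; python3 go.py .5564 .2398 .240
```

```text
time: 8.8
position: [0.5075, -0.0378, 0.066]
tool_rot: [0.833, -0.554, -0.0, 0.0]
ft_force: [0.6, 0.7, 0.0]
grip_width: 0.0859
time: 9.8
position: [0.5068, -0.0377, 0.2409]
tool_rot: [0.833, -0.554, -0.0, 0.0]
ft_force: [-0.4, -0.2, -1.6]
grip_width: 0.0868
[-236.7 -152.9    0.9] pos [ 0.5068 -0.0377  0.2409] w 0.0868 F [-0.4 -0.2 -1.6] t 9.8 xaxis [ 0.386 -0.922 -0.001]
```

```bash
python3 -m pendant '[[[-20,-13,0],0],[[-36,-24,0],0],[[-40,-26,0],0],[[-40,-26,0],0],[[-40,-26,0],0],[[-36,-23,0],0],[[-24,-15,0],0],[[0,0,0],0]]';python3 -m pendant '[[[0,0,20],0],[[0,0,30],0],[[0,0,30],0],[[0,0,0],0],[[0,0,0],0]]';  python3 go.py .5564 .239 .097
python3 - <<'E'
from rig import camera,robot
import cv2,numpy as np,pickle
from h import *
b=camera("side")
def crop(u0,v0,os):
  cr=cv2.resize(b["pixels"][v0:v0+150,u0:u0+100],(400,600))
  for o in os:
    for part in(o[:180],o[180:]):cv2.polylines(cr,[((proj(b,part)-[u0,v0]+.5)*4).astype(int)],True,(0,255,255),1)
  return cr
cv2.imwrite("pics/o1.png",np.hstack([crop(235,60,[outline('S',.5564,.239)]),crop(250,130,[outline('L',.5071,-.0386),outline('M',.5075,-.038,.005)])]))
E
```

```text
time: 10.8
position: [0.5564, 0.2405, 0.239]
tool_rot: [0.833, -0.553, -0.001, 0.001]
ft_force: [0.9, -0.0, 0.4]
grip_width: 0.0869
time: 11.42
position: [0.5578, 0.2383, 0.1614]
tool_rot: [0.832, -0.554, 0.0, 0.0]
ft_force: [1.0, 0.4, 0.3]
grip_width: 0.0868
[-1.2  1.  64.4] pos [0.5578 0.2383 0.1614] w 0.0868 F [1.  0.4 0.3] t 11.425 xaxis [ 0.386 -0.923  0.   ]
```

View pics/o1.png

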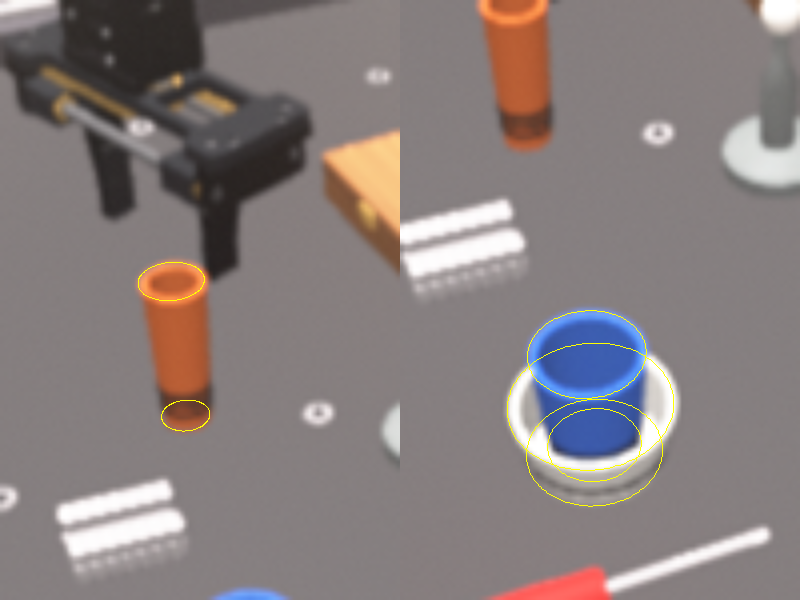

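Blue sits nested as predicted (rim outline matches). The orange rim is about 1 px right of my estimate (about 2 mm in x), so I'll keep the present xy and descend.

```bash
python3 -m pendant '[[[0,0,15],0],[[0,0,20],0],[[0,0,20],0],[[0,0,9],0],[[0,0,0],0],[[0,0,0],0]]'; python3 -m pendant '[[[0,0,0],0],[[0,0,0],0],[[0,0,0],0],[[0,0,0],0],[[0,0,0],0],[[0,0,0],0],[[0,0,0],0]]' 25 12;  python3 go.py .5564 .239 .097
```

```text
time: 12.22
position: [0.558, 0.2391, 0.0978]
tool_rot: [0.833, -0.554, 0.001, -0.001]
ft_force: [-0.3, -0.0, 0.2]
grip_width: 0.0869
time: 13.1
position: [0.5575, 0.2388, 0.0971]
tool_rot: [0.833, -0.554, 0.0, 0.0]
ft_force: [-0.7, -0.7, -0.3]
grip_width: 0.0408
[-0.6  1.   0.1] pos [0.5575 0.2388 0.0971] w 0.0408 F [-0.7 -0.7 -0.3] t 13.1 xaxis [ 0.386 -0.922  0.   ]
```

```bash
python3 -m pendant '[[[0,0,-5],0],[[0,0,-15],0],[[0,0,-25],0],[[0,0,-30],0],[[0,0,-30],0],[[0,0,-20],0],[[0,0,-5],0],[[0,0,0],0]]' - 15;  python3 go.py .5075 -.038 .227
```

```text
time: 14.1
position: [0.5572, 0.2389, 0.2274]
tool_rot: [0.833, -0.554, 0.0, -0.0]
ft_force: [0.5, 0.5, -1.3]
grip_width: 0.0405
[236.2 152.9   0.4] pos [0.5572 0.2389 0.2274] w 0.0405 F [ 0.5  0.5 -1.3] t 14.1 xaxis [ 0.387 -0.922  0.   ]
```

```bash
python3 -m pendant '[[[15,10,0],0],[[36,23,0],0],[[40,26,0],0],[[40,26,0],0],[[40,26,0],0],[[36,23,0],0],[[20,13,0],0],[[9,6,0],0]]';python3 -m pendant '[[[0,0,0],0],[[0,0,0],0],[[0,0,0],0]]';  python3 go.py .5075 -.038 .107
python3 - <<'E'
from rig import camera,robot
import cv2,numpy as np,pickle
from h import *
p=robot.get_obs()["position"];b=camera("side");u0,v0=230,100
cr=cv2.resize(b["pixels"][v0:v0+150,u0:u0+150],(600,600))
for o in[outline('S',p[0],p[1],p[2]-.097),outline('M',.5075,-.038,.005)]:
    for part in(o[:180],o[180:]):cv2.polylines(cr,[((proj(b,part)-[u0,v0]+.5)*4).astype(int)],True,(0,255,255),1)
cv2.imwrite("pics/o2.png",cr)
E
```

```text
time: 15.1
position: [0.5063, -0.0397, 0.2263]
tool_rot: [0.832, -0.555, -0.001, 0.0]
ft_force: [-0.8, 0.5, -1.7]
grip_width: 0.0409
time: 15.48
position: [0.5075, -0.0369, 0.2271]
tool_rot: [0.833, -0.553, -0.0, -0.0]
ft_force: [-0.2, 0.8, -0.7]
grip_width: 0.0402
[  1.    0.4 120.1] pos [ 0.5075 -0.0369  0.2271] w 0.0402 F [-0.2  0.8 -0.7] t 15.475 xaxis [ 0.388 -0.922 -0.   ]
```

View pics/o2.png

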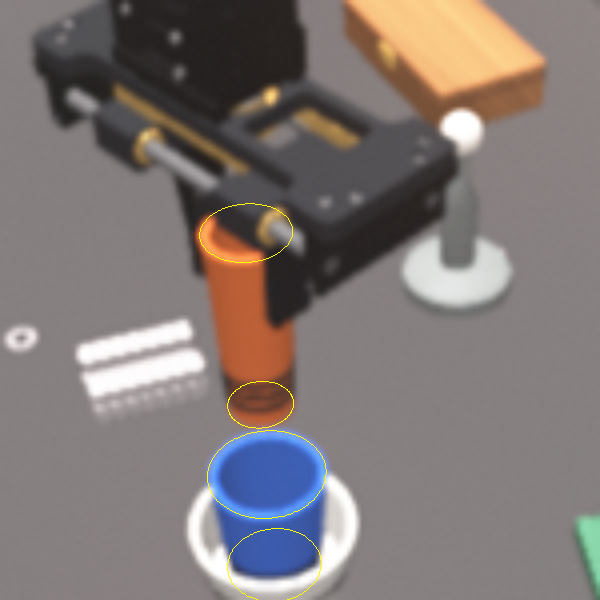

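The orange pot matches its predicted outline within about 1 px and stands over the blue mouth. Lowering 120 mm, slowing near the floor.

```bash
python3 -m pendant '[[[0,0,15],0],[[1,0,20],0],[[0,0,20],0],[[0,0,15],0],[[0,0,10],0],[[0,0,0],0],[[0,0,0],0]]';  python3 go.py .5075 -.038 .107; python3 -m pendant '[[[0,0,8],0],[[0,0,8],0],[[0,0,8],0],[[0,0,6],0],[[0,0,4],0],[[0,0,0],0],[[0,0,0],0]]';  python3 go.py .5075 -.038 .107
```

```text
time: 16.4
position: [0.5084, -0.0389, 0.1476]
tool_rot: [0.833, -0.554, 0.001, -0.0]
ft_force: [-0.3, -0.4, -2.2]
grip_width: 0.0405
[-1.2  0.5 40.6] pos [ 0.5084 -0.0389  0.1476] w 0.0405 F [-0.3 -0.4 -2.2] t 16.4 xaxis [ 0.387 -0.922  0.001]
time: 17.27
position: [0.5081, -0.0388, 0.1133]
tool_rot: [0.833, -0.554, 0.0, -0.0]
ft_force: [-0.2, -0.9, -1.4]
grip_width: 0.0405
[-1.   0.2  6.3] pos [ 0.5081 -0.0388  0.1133] w 0.0405 F [-0.2 -0.9 -1.4] t 17.275 xaxis [ 0.386 -0.922  0.   ]
```

```bash
python3 -m pendant '[[[-1,0,3],0],[[0,0,2],0],[[0,0,0],0],[[0,0,0],0]]'; python3 -m pendant '[[[0,0,1],0],[[0,0,0],0],[[0,0,0],0]]'; python3 -m pendant '[[[0,0,1],0],[[0,0,0],0],[[0,0,0],0]]'
```

```text
time: 17.77
position: [0.5076, -0.0379, 0.1081]
tool_rot: [0.833, -0.554, 0.0, -0.0]
ft_force: [-0.6, -0.1, -1.5]
grip_width: 0.0402
time: 18.15
position: [0.5076, -0.0379, 0.1072]
tool_rot: [0.833, -0.554, -0.0, -0.0]
ft_force: [0.5, -0.5, -1.2]
grip_width: 0.0406
time: 18.52
position: [0.508, -0.038, 0.1069]
tool_rot: [0.833, -0.554, 0.001, -0.0]
ft_force: [-1.5, 0.2, 5.0]
grip_width: 0.0408
```

Floor contact at 106.9 mm, as expected. Release, rise and check.

```bash
python3 -m pendant '[[[0,0,0],0],[[0,0,0],0],[[0,0,0],0],[[0,0,0],0]]' 70; python3 -m pendant '[[[0,0,-8],0],[[0,0,-15],0],[[0,0,-25],0],[[0,0,-35],0],[[0,0,-35],0],[[0,0,-20],0],[[0,0,0],0],[[0,0,0],0]]'; python3 -m pendant '[[[30,-20,-10],0],[[40,30,0],0],[[40,40,0],0],[[40,40,0],0],[[30,30,0],0],[[0,0,0],0],[[0,0,0],0]]'
python3 - <<'E'
from rig import camera,robot
import cv2,numpy as np,pickle
from h import *
rr=[]
for n,u0,v0 in(("side",230,120),("top",290,160)):
  b=camera(n);cr=cv2.resize(b["pixels"][v0:v0+150,u0:u0+100],(400,600))
  for o in[outline('S',.5078,-.038,.010),outline('M',.5075,-.038,.005),outline('L',.5071,-.0386)]:
    cv2.polylines(cr,[((proj(b,o[180:])-[u0,v0]+.5)*4).astype(int)],True,(0,255,255),1)
  rr.append(cr)
cv2.imwrite("pics/end.png",np.hstack(rr))
E
```

```text
time: 19.02
position: [0.5075, -0.0378, 0.106]
tool_rot: [0.833, -0.554, -0.0, 0.0]
ft_force: [-0.8, -0.9, 0.7]
grip_width: 0.0678
time: 20.02
position: [0.507, -0.0377, 0.2439]
tool_rot: [0.833, -0.554, -0.0, 0.0]
ft_force: [-0.5, 0.5, -1.1]
grip_width: 0.0702
time: 20.9
position: [0.4659, -0.2494, 0.2531]
tool_rot: [0.832, -0.554, -0.001, -0.0]
ft_force: [-0.8, -0.2, -1.1]
grip_width: 0.0699
```

View pics/end.png

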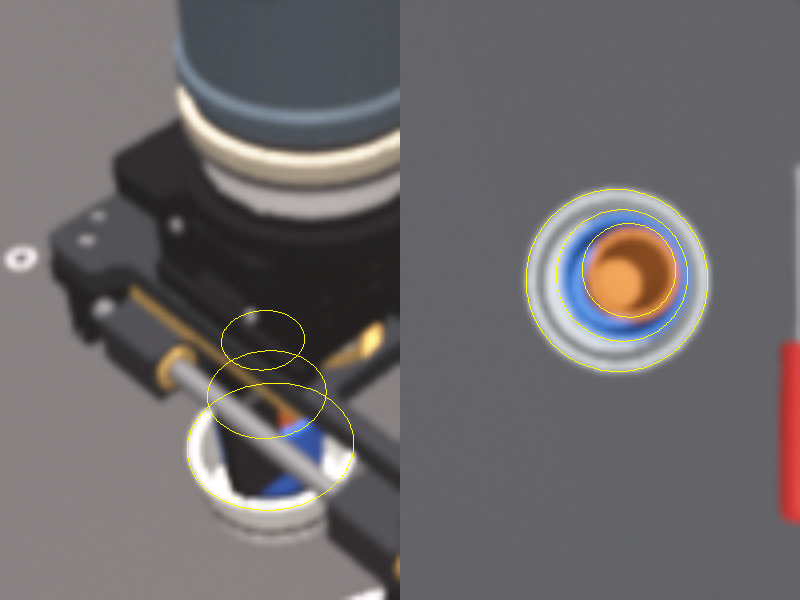

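The top view shows all three rims on their predicted nested outlines (centre about (446,230) full-frame). The side view is blocked by the gripper, so I'll retreat and check it once more.

```bash
python3 -m pendant '[[[30,20,0],0],[[40,30,0],0],[[40,30,0],0],[[40,30,0],0],[[40,20,0],0],[[30,20,0],0],[[0,0,0],0],[[0,0,0],0]]'
python3 - <<'E'
from rig import camera,robot
import cv2,numpy as np,pickle
from h import *
b=camera("side");u0,v0=230,80;cr=b["pixels"].copy()
cr=cv2.resize(cr[v0:v0+220,u0:u0+220],(600,600));k=600/220
for o in[outline('S',.5078,-.038,.010),outline('M',.5075,-.038,.005),outline('L',.5071,-.0386)]:
    cv2.polylines(cr,[((proj(b,o[180:])-[u0,v0]+.5)*k).astype(int)],True,(0,255,255),1)
cv2.imwrite("pics/end2.png",cr)
E
```

```text
time: 22.0
position: [0.4138, -0.5093, 0.2536]
tool_rot: [0.833, -0.553, -0.001, -0.001]
ft_force: [0.6, 0.8, -0.8]
grip_width: 0.0702
```

View pics/end2.png

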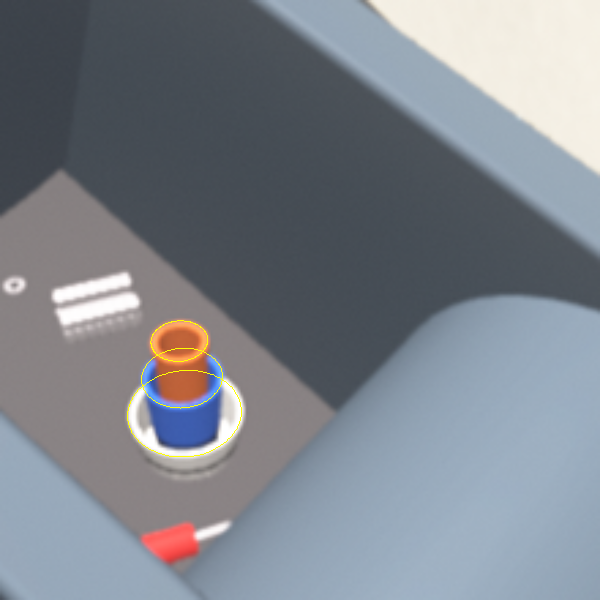

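The side view, framed by the arm's links, shows all three rims on the fully-down outlines. Handing in.

```bash
python3 -c "
from rig import order;print(order.hand_in())"
```

```text
the job is handed in; nothing more can be done
None
```

The three pots are nested and the job is handed in at about 22 s; it reports no verdict.

- **What I did:** I gripped the blue pot near its rim and lowered it into the aluminium pot. I then did the same with the orange pot into the blue one. Each was let go only after it touched the floor below, with about 5 N of contact and the tool at the expected height (66.7 mm for blue, 106.9 mm for orange).
- **Last checks:** In the final top and side views all three rims lie on their predicted fully-down outlines to about 1 px (roughly 2 mm), and the aluminium pot has not visibly moved. The gripper is open and clear of everything.
- **Not fully checked:** I did not re-measure the other things on the table at the end. The slotted block and the screwdriver look unmoved in the final crops; the ball stand and the angle plate were outside or hidden in them. No measured force was above about 5 N.
- **Disagreement:** My first side-view mask of the aluminium pot was poor, with up to 11 px of error. The drawn outline matched both views, so I relied on that.

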